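# Seat a vial in the light-scattering cell and hold its sprung shutter at the line

## Task

Take the sample vial that stands by itself on the worktop, stand it upright and fully down in the bore of the vial seat on the small optical bench, and let go of it; the beam shutter must stay shut until the vial is in. Then take the shutter's upright knob and pull the spring-loaded slide straight out until the line engraved round it has just come out of the front face of the shutter housing, and finish while still holding it there, because it springs shut when let go. Leave the vial rack and the beaker where they stand.

Things in the scene. Friction and masses are not known exactly. Their poses are not given: they have to be found in the camera images.
- sample_vial: Screw-cap sample vial, 22 mm diameter, 52 mm tall, 20 g, standing upright by itself on the worktop; its cap is the top 10 mm and 20 mm across. Origin: centre of its underside, z up.
- optical_cell: Small optical bench, fixed: aluminium plate, x -58 to 78, y -142 to 88 mm, top 16 mm high. On it along y: laser tube (y -138 to -82, 71 mm high), black shutter housing (y -79 to -43), black square vial seat at the origin, detector post (y 47 to 85, 73 mm high). Origin: on the worktop under the bore's axis; z up, x toward the back; the slide is pulled out along -x.
- bore_seat (a point): Centre of the floor of the bore in the vial seat, where the middle of the vial's underside comes to rest; 20 mm above the worktop. Bore: 25 mm diameter, 20 mm deep, 2 mm chamfer at the mouth. A seated vial sticks out 32 mm. Axes as optical_cell.
- bore_mouth (a point): Centre of the mouth of the bore, 40 mm above the worktop, in the flat top of the 48 x 48 mm vial seat. Fingers that close along x of optical_cell have free room beside the vial; along y there are only 32 mm to the housing.
- shutter_face (a point): Point on the front (-x) face of the shutter housing, on the slide's axis, 50 mm above the worktop; axes as optical_cell. The housing is 75 mm high and spans x -31 to 31 mm, with a spring tube at its back. The engraved line must just come out of this face.
- knob_grip (a point): Point to grip, on the axis of the knob, 78 mm above the worktop; moves with the slide. Knob: upright black round knob on the front end of the slide, 16 mm diameter, 37 mm tall (58 to 95 mm above the worktop), pinched from above. When shut its axis is 46 mm in front of the housing's front face; the slide bar (16 x 16 mm, top 58 mm above the worktop) ends 13 mm in front of that axis.
- shutter_slide (a joint): How far the slide is pulled out, in m: 0 shut (as found), 0.040 end stop. The engraved line, dark, 2.4 mm wide, round the light metal bar, is inside the housing when shut; at 0.026 it has just come out (its rear edge level with the front face) and the bar's cross hole is in the beam. A spring draws it shut: about 4.5 N at 0, 8.4 N at 0.026, 10.5 N at the stop.
- rack: Vial rack, 60 x 170 x 42 mm, holding three other vials: to be left alone. Origin: centre of its underside.
- beaker: Small beaker, 58 mm diameter, 62 mm tall: to be left alone. Origin: centre of its underside.

How it is judged:
On the way:
1. the vial stands fully down in the bore, let go of, with the shutter shut (horizontal distance between sample_vial and bore_seat below 0.004 m and z of sample_vial in the frame of bore_seat below 0.003 m and angle between sample_vial's own z axis and vertical below 0.1 rad and contact force between the fingers and sample_vial below 0.1 N and value of joint shutter_slide below 0.006 m), for 0.2 s.
At the end, for the whole second after the job is handed in: The slide is held by its knob in the fingers with the rear edge of the engraved line within 2.5 mm of the front face (joint 0.0235 to 0.0285), while the vial, untouched, stands upright (within 0.1 rad) on the floor of the bore (within 3 mm in height, 4 mm sideways) (value of joint shutter_slide between 0.0235 and 0.0285 m and contact force between the fingers and shutter_slide above 2 N and horizontal distance between sample_vial and bore_seat below 0.004 m and z of sample_vial in the frame of bore_seat below 0.003 m and angle between sample_vial's own z axis and vertical below 0.1 rad and contact force between each of the arm, the fingers and sample_vial below 0.1 N); the arm keeps its last pose, push and grip.
It fails at once if the shutter is opened by more than 8 mm while the vial is not in the bore (value of joint shutter_slide above 0.008 m and (horizontal distance between sample_vial and bore_seat above 0.006 m or z of sample_vial in the frame of bore_seat above 0.006 m)).
It fails at once if the vial rack is moved by more than 15 mm or tipped (distance of rack from where it was at the start of the episode above 0.015 m or angle between rack's own z axis and vertical above 0.25 rad).
It fails at once if the beaker is moved by more than 15 mm or tipped (distance of beaker from where it was at the start of the episode above 0.015 m or angle between beaker's own z axis and vertical above 0.25 rad).
It also fails if it takes over 46 s, if anything falls off the work surface, if the arm or the gripper's body presses on something with over 40 N, if the wrist force passes 120 N, or if a joint passes its speed limit or range.

## Robot

A 6-joint arm with a two-finger parallel gripper is mounted at the origin on a cart in front of the work surface, level with it; the furniture and walls round the work are solid. World frame = base frame: x ahead of the robot, y to its left, z up, the work surface at z = 0. Lengths are in m, angles in rad, forces in N, time in s.
With the tool pointing down it reaches from about 0.375 to 0.9 m from the base axis. Payload 3.1 kg.
Tool frame: the origin (TCP) lies on the centre line of the jaws, within the pads' length; the fingertips stand 25 mm ahead of it and the grasp point (between the pads) lies 6 mm ahead of it; z points along the fingers, x is the direction in which the jaws open and shut, and the axes are right-handed (so a half turn about z gives the same grasp; the last joint's range is limited). The gripper opens to 87 mm and grips with 3 to 60 N. Pads are 19 mm wide; open, the fingers measure 117 mm over their backs; the gripper's body (75 mm by 190 mm) begins 51 mm behind the grasp point.
Start: joints at [1.012, 0.527, 1.433, -0, 1.181, -0.178], TCP at [0.232, 0.58, 0.248] pointing down, gripper open.
Joint ranges: [-3.08, 3.08], [-0.75, 2.2], [0.22, 2.44], [-1.43, 4.57], [0, 2.65], [-2.85, 2.85]. Speed limits (rad/s): [2.79, 2.79, 3.14, 3.14, 3.14, 3.14].

## Interface

Orientations are given as a 3x3 rotation matrix whose columns are the frame's x, y, z axes.
In Python, from bench import r gives the robot as it stands.
- The arm moves only by the tool arm_command, never from a script. Its arguments are lists of equal length, an entry for each row: "delta_pos": the shift along the tool's x, y, z in m, a list of three; "turn": the turn, a rotation vector about the tool's x, y, z in rad, a list of three; "hand": the opening, from -1 (shut) to 1 (fully open). A call has 1 to 12 rows; each row shifts and turns the commanded pose from where the row before left it, along the tool's axes as they then stand; what a row does not reach is not made up. A row lasts 1/10 s, in which the tool goes at most 50 mm and 8.59 degrees, less where a joint would pass 70% of its speed; a pose out of reach is approached as far as the arm can. A call is refused whole if a number of a shift passes 0.05 or a number of a turn 0.15, either way. A call with a gripper value outside its range is refused whole. The fingers move at their own pace and stop on an object; "squeeze" is the grip in N (left out, the last holds). Time passes only in rows, so rows that do not move let the fingers close. It gives the time, the measured TCP pose, the force and the opening at its end, in the units of the state.
- r.get_obs(): the state, without advancing time (a new reading comes with each control period).
- r.capture(name): name is "scene" or "side" or "wrist"; returns a dict with "frame" (420x560x3 uint8, blue, green, red), "depth" (420x560 float32, m along the optical axis (not along the pixel's ray), 0 where there is no reading), "fx", "fy", "cx", "cy" (pixels), "position" and "orientation" of the camera in the world. Camera axes: x right, y up, looking along -z (the intrinsics and any distortion apply to the point x, -y, -z); pixel columns grow to the right and rows downward; lengths in m; the calibration is good to about 2 mm. A picture is of the moment at which its call begins.
- r.finish_job(): hands the job in, once; it reports no verdict.
Trained networks look in the newest picture that a camera, given by its name, has taken for a name from the list of things; names that differ only in an ending like _2 or _b are one class to them, and where a whole thing is asked for, a point or a joint stands for the part that bears it (a point fixed in the world has none). Each returns a list of dicts, best first, with "confidence" (0 to 1); they miss things now and then, are a little off and sometimes report something else, mostly with a low value. They report only what shows in the picture. A call takes as long as a camera call.
- r.spot_in(camera, target): "location" ([x, y, z] in m, in the coordinates of the camera as it stood for that picture, good to about 4 mm: the middle of the surface that is visible of it).
The state is a dict: "time_s": time; "joint_pos": joint angles; "qvel": joint speeds; "joint_efforts": joint torques, N m; "position": TCP position; "ee_rot": TCP orientation; "force": force on the tool from outside, world axes, zero at the start; "torque": the same for the moment, N m; "width": finger opening in m.
Only numpy, scipy, OpenCV 4.12 (cv2) and the standard library are available. Lean on these libraries where they do the work, as an engineer would, in place of code of your own. Each camera call takes 0.05 s, during which the arm holds its last target. There are 200 camera calls.

## Working session

There is one attempt and no reset: what is moved stays moved. The work goes in short steps, Python scripts to look and compute and a tool call to move; the robot and the scene stay as the last step left them, time stands still between calls to the robot, and variables do not carry over. Pictures are saved under pics/ and viewed, about 8 in all and at most 12, crops included, and the job is handed in when it is done.

Besides the shell and the picture viewer there is one more tool, called as a command line: name --argument value ..., lists and objects as JSON in quotes. arm_command: Moves the arm, as the interface text tells. Its arguments: {"type":"object","properties":{"delta_pos":{"type":"array"},"turn":{"type":"array"},"hand":{"type":"array"},"squeeze":{"type":"number"}},"required":["delta_pos","turn","hand"]}

```bash
mkdir -p pics
cat > h.py <<'E'
import numpy as np, cv2
from bench import r
def cloud(c):
    d=c["depth"]; v,u=np.mgrid[:d.shape[0],:d.shape[1]]
    p=np.stack([(u-c["cx"])/c["fx"]*d,-(v-c["cy"])/c["fy"]*d,-d],-1)
    P=p@R(c).T+np.array(c["position"]); P[d<=0]=np.nan
    return P
def R(c):
    o=np.array(c["orientation"]); return o.reshape(3,3)
def proj(c,p):
    q=R(c).T@(np.array(p)-c["position"]); return c["cx"]+c["fx"]*q[0]/-q[2], c["cy"]-c["fy"]*q[1]/-q[2]
def spot(c,cam,t,n=3):
    for s in r.spot_in(cam,t)[:n]:
        w=R(c)@np.array(s["location"])+c["position"]
        print(cam,t,round(s["confidence"],2),w.round(4),np.round(proj(c,w)))
E
python3 - <<'E'
from h import *
o=r.get_obs(); print(o)
ims=[]
for cam in ["scene","side"]:
    c=r.capture(cam); cv2.imwrite(f"pics/{cam}0.png",c["frame"]); np.save(f"{cam}0.npy",cloud(c))
    print(cam,np.array(c["position"]).round(3),R(c).round(3).tolist(),c["fx"])
    for t in ["sample_vial","optical_cell","bore_mouth","knob_grip","shutter_face","rack","beaker"]:
        try: spot(c,cam,t)
        except Exception as e: print(t,e)
    ims.append(c["frame"])
cv2.imwrite("pics/both.png",cv2.resize(np.vstack(ims),(800,1200))[:, :])
E
```

```text
{'time_s': 0.0, 'joint_pos': array([ 1.01251711e+00,  5.28470833e-01,  1.43390054e+00, -6.78581421e-06,
        1.18137174e+00, -1.78503163e-01]), 'qvel': array([ 5.73282779e-04,  2.27910790e-04, -3.18599803e-04, -1.51336491e-03,
        2.52670545e-03,  3.58246191e-05]), 'joint_efforts': array([-6.95279209e-05, -4.40044141e+01, -1.76590991e+01,  6.31890236e-02,
        5.83882607e-02, -1.69502846e-04]), 'position': array([0.23130911, 0.57989669, 0.24656926]), 'ee_rot': array([[ 3.70708892e-01,  9.28748422e-01, -1.13383441e-03],
       [ 9.28746701e-01, -3.70710436e-01, -1.82727866e-03],
       [-2.11740642e-03, -3.75656518e-04, -9.99997688e-01]]), 'force': array([-1.02332966,  0.35526308,  0.44431025]), 'torque': array([ 0.00795339, -0.00255651, -0.03926094]), 'width': 0.0870007010908834}
scene [0.13  0.208 0.639] [[-0.727, 0.459, -0.51], [-0.686, -0.463, 0.562], [0.021, 0.759, 0.651]] 382.28062808051794
scene sample_vial 0.59 [ 0.4531 -0.339   0.0262] [331. 240.]
scene sample_vial 0.36 [ 0.4633 -0.0704  0.0625] [241. 297.]
scene optical_cell 0.7 [ 0.482  -0.1334  0.0139] [258. 288.
[... 283 characters left out ...]
 [274. 199.]
scene rack 0.69 [ 0.4655 -0.0705  0.0589] [240. 297.]
scene rack 0.64 [ 0.4827 -0.133   0.0132] [258. 288.]
scene beaker 0.58 [ 0.52   -0.5113  0.0426] [351. 189.]
side [ 0.469 -1.084  0.562] [[0.996, 0.027, -0.089], [-0.09, 0.504, -0.859], [0.022, 0.863, 0.504]] 534.5378454933434
side sample_vial 0.74 [ 0.4539 -0.3507  0.0245] [222. 275.]
side optical_cell 0.6 [ 0.4948 -0.1694  0.0174] [243. 223.]
side bore_mouth 0.79 [ 0.4961 -0.168   0.0167] [243. 223.]
side knob_grip 0.74 [ 0.4667 -0.082   0.0735] [227. 178.]
side shutter_face 0.71 [ 0.4957 -0.1724  0.0131] [243. 225.]
side rack 0.62 [ 0.6315 -0.3709  0.0344] [329. 273.]
side beaker 0.66 [ 0.5273 -0.5332  0.0412] [275. 341.]
```

View pics/scene0.png

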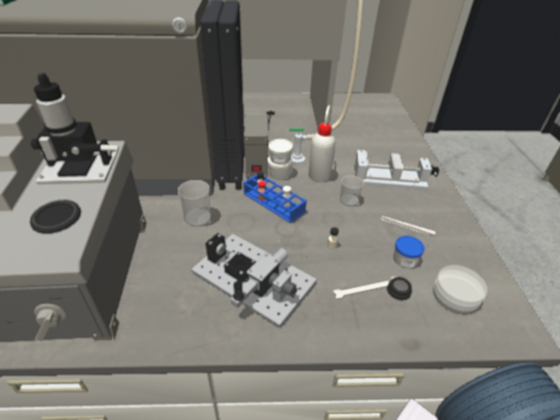

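View pics/side0.png

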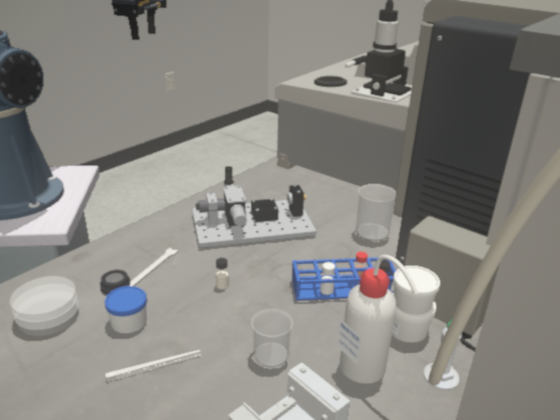

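The scene view shows the bench at about (255,275), with the lone vial at (334,238), the rack at (275,198) and the beaker at (350,190). The side view shows the same layout, with the knob at (228,178) facing the robot's left. So cell x is roughly world −y. Next I fit the poses from depth.

Run:
```python
from h import *
from scipy.optimize import minimize
for cam in ["scene","side"]:
    P=np.load(cam+"0.npy").reshape(-1,3); P=P[~np.isnan(P[:,0])]
    t=P[(abs(P[:,0]-.45)<.08)&(abs(P[:,1]+.25)<.05)&(P[:,2]<.03)]; z0=np.median(t[:,2]); print(cam,"table z",z0)
    q=P[(abs(P[:,0]-.5)<.2)&(abs(P[:,1]+.15)<.13)&(P[:,2]-z0>.011)&(P[:,2]-z0<.021)]
    import scipy.cluster.vq
    m=np.median(q[:,:2],0); q=q[np.linalg.norm(q[:,:2]-m,axis=1)<.15]
    print(len(q),cv2.minAreaRect((q[:,:2]*1000).astype(np.float32)))
    s=P[(abs(P[:,0]-.5)<.15)&(abs(P[:,1]+.15)<.13)&(P[:,2]-z0>.036)&(P[:,2]-z0<.043)]
    print("seat lvl",len(s),np.median(s,0))
    v=P[(np.hypot(P[:,0]-.453,P[:,1]+.345)<.03)&(P[:,2]-z0>.008)]
    print("vial",len(v),v.mean(0),v.min(0),v.max(0))
c=r.capture("wrist"); print(np.array(c["position"]),R(c).round(3).tolist(),c["fx"])
o=r.get_obs(); E=o["ee_rot"]; print("cam in tool",E.T@(np.array(c["position"])-o["position"]),(E.T@R(c)).round(3).tolist())
```

```text
scene table z 0.0010242020415866526
3083 ((515.2697143554688, -151.74954223632812), (229.73634338378906, 137.72833251953125), 7.542586803436279)
seat lvl 451 [ 0.53680959 -0.13349628  0.04039361]
vial 154 [ 0.45290257 -0.34433846  0.03375041] [ 0.44360501 -0.35718182  0.00953819] [ 0.46456441 -0.3359471   0.05480346]
side table z 0.0007483024942339656
2798 ((514.6888427734375, -155.14990234375), (230.323974609375, 140.05047607421875), 8.789867401123047)
seat lvl 397 [ 0.53609036 -0.14886118  0.04017791]
vial 281 [ 0.45369999 -0.35252539  0.03244298] [ 0.44337414 -0.36144238  0.00947021] [ 0.46381435 -0.33805411  0.05508675]
[0.16712167 0.60574168 0.38522546] [[0.371, -0.898, -0.235], [0.929, 0.359, 0.093], [0.001, -0.253, 0.967]] 300.1986516855154
cam in tool [-0.0004211  -0.06930334 -0.13766368] [[1.0, 0.001, -0.001], [0.0, -0.967, -0.253], [-0.001, 0.253, -0.967]]
```

Run:
```python
from h import *
P=np.vstack([np.load(c+"0.npy").reshape(-1,3) for c in ["scene","side"]]); P=P[~np.isnan(P[:,0])]
rad=np.hypot(P[:,0],P[:,1]); az=np.degrees(np.arctan2(P[:,1],P[:,0]))
for a in range(-60,80,10):
    s=(az>=a)&(az<a+10)&(P[:,2]>.12)&(rad<1.0)&(rad>.25)
    print(a,s.sum(),(rad[s].min().round(3),P[s,2].max().round(3), P[s][rad[s].argmin()].round(2)) if s.any() else "")
```

```text
-60 0 
-50 11989 (np.float64(0.821), np.float64(0.483), array([ 0.63, -0.53,  0.12]))
-40 4492 (np.float64(0.82), np.float64(0.483), array([ 0.63, -0.52,  0.12]))
-30 28707 (np.float64(0.825), np.float64(0.453), array([ 0.75, -0.33,  0.39]))
-20 15154 (np.float64(0.807), np.float64(0.453), array([ 0.77, -0.25,  0.28]))
-10 17698 (np.float64(0.707), np.float64(0.453), array([ 0.71, -0.02,  0.29]))
0 18644 (np.float64(0.612), np.float64(0.408), array([0.6 , 0.1 , 0.19]))
10 9472 (np.float64(0.595), np.float64(0.286), array([0.58, 0.12, 0.18]))
20 92 (np.float64(0.776), np.float64(0.217), array([0.73, 0.27, 0.21]))
30 0 
40 0 
50 0 
60 990 (np.float64(0.523), np.float64(0.336), array([0.18, 0.49, 0.33]))
70 107 (np.float64(0.526), np.float64(0.333), array([0.18, 0.5 , 0.33]))
```

arm_command --delta_pos '[[-0.032,0.038,0],[-0.032,0.038,0],[-0.032,0.038,0],[-0.032,0.038,0],[-0.032,0.038,0],[-0.032,0.038,0],[0,0.043,0],[0,0.043,0],[0,0.043,0],[0,0.043,0],[0,0.043,0],[0,0.043,0]]' --turn '[[0,0,0.07],[0,0,0.07],[0,0,0.07],[0,0,0.07],[0,0,0.07],[0,0,0.07],[0,0,0.1],[0,0,0.1],[0,0,0.1],[0,0,0.1],[0,0,0.1],[0,0,0.1]]' --hand '[1,1,1,1,1,1,1,1,1,1,1,1]'

```text
time_s: 2.05
position: [0.4515, 0.0769, 0.2479]
ee_rot: [[0.986, 0.166, 0.002], [0.166, -0.986, -0.0], [0.002, 0.0, -1.0]]
force: [0.1, 0.3, -1.1]
width: 0.0866
```

arm_command --delta_pos '[[-0.006,0.035,0.004],[-0.001,0.0355,0.004],[0.0035,0.0355,0.004],[0.008,0.0345,0.004],[0.013,0.033,0.004],[0.017,0.031,0.004],[0.021,0.029,0.004],[0.0245,0.0255,0.004],[0.028,0.022,0.004],[0.0305,0.018,0.004],[0.0325,0.014,0.004],[0.034,0.0095,0.004]]' --turn '[[0,0,0.133],[0,0,0.133],[0,0,0.133],[0,0,0.133],[0,0,0.133],[0,0,0.133],[0,0,0.133],[0,0,0.133],[0,0,0.133],[0,0,0.133],[0,0,0.133],[0,0,0.133]]' --hand '[1,1,1,1,1,1,1,1,1,1,1,1]'

```text
time_s: 3.25
position: [0.4528, -0.3488, 0.1995]
ee_rot: [[0.14, -0.99, 0.0], [-0.99, -0.14, -0.0], [0.0, -0.0, -1.0]]
force: [0.2, 0.4, -0.6]
width: 0.0871
```

Run:
```python
from h import *
c=r.capture("wrist"); cv2.imwrite("pics/w1.png",c["frame"]); np.save("w1.npy",cloud(c))
spot(c,"wrist","sample_vial")
o=r.get_obs(); print(o["position"],o["ee_rot"].round(4).tolist(),o["joint_pos"].round(2))
P=cloud(c); 
v=P[(np.hypot(P[...,0]-.454,P[...,1]+.349)<.03)&(P[...,2]>.01)]
for lo,hi in [(.012,.04),(.045,.06)]:
    w=v[(v[:,2]>lo)&(v[:,2]<hi)]; print(len(w),w.min(0),w.max(0),w.mean(0))
```

```text
wrist sample_vial 0.77 [ 0.4555 -0.3453  0.0518] [281. 198.]
[ 0.45342553 -0.35247634  0.19942718] [[0.1398, -0.9902, 0.0023], [-0.9902, -0.1398, -0.0041], [0.0044, -0.0017, -1.0]] [-0.85  0.52  1.61 -0.    1.01  0.58]
114 [ 0.45390129 -0.35782083  0.01207663] [ 0.46509925 -0.33728119  0.02562115] [ 0.46149478 -0.34711956  0.02115084]
329 [ 0.44465624 -0.35754552  0.04528257] [ 0.46394711 -0.33840107  0.05422573] [ 0.45474914 -0.34794386  0.05212958]
```

View pics/w1.png

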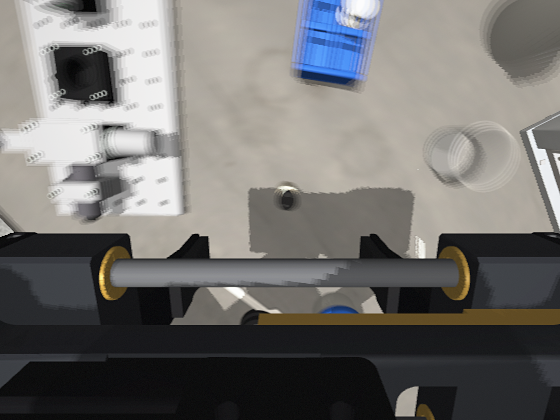

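arm_command --delta_pos '[[0,0,0],[0,0,0]]' --turn '[[0,0,0],[0,0,0]]' --hand '[1,1]'

```text
time_s: 3.55
position: [0.4526, -0.3459, 0.1994]
ee_rot: [[0.147, -0.989, -0.001], [-0.989, -0.147, 0.001], [-0.001, 0.001, -1.0]]
force: [-0.4, -0.5, -0.2]
width: 0.087
```

```bash
cat > vial.py <<'E'
from h import *
c=r.capture("wrist"); cv2.imwrite("pics/w2.png",c["frame"]); P=cloud(c); np.save("w2.npy",P)
o=r.get_obs(); print(o["position"])
v=P[(np.hypot(P[...,0]-.454,P[...,1]+.349)<.03)&(P[...,2]>.045)]
p=cv2.minEnclosingCircle((v[:,:2]*1000).astype(np.float32)); print("cap",p,v.mean(0),len(v))
d=o["ee_rot"].T@(np.array([p[0][0]/1000,p[0][1]/1000,0.048])-o["position"]); print("tool delta",d.round(4))
E
python3 vial.py
```

```text
[ 0.45273132 -0.3456533   0.19957175]
cap ((468.6292724609375, -347.60137939453125), 23.864303588867188) [ 0.4771831  -0.34666364  0.27981223] 16384
tool delta [ 0.0044 -0.0155  0.1516]
```

Run:
```python
from h import *
P=np.load("w2.npy")
v=P[(np.hypot(P[...,0]-.454,P[...,1]+.349)<.03)&(P[...,2]>.046)&(P[...,2]<.06)]
print("cap",cv2.minEnclosingCircle((v[:,:2]*1000).astype(np.float32)),v.mean(0),len(v))
o=r.get_obs(); print(o["position"],o["ee_rot"].round(3).tolist())
```

```text
cap ((454.19207763671875, -347.9465637207031), 9.792641639709473) [ 0.45465416 -0.34787469  0.0521223 ] 327
[ 0.45273132 -0.3456533   0.19957175] [[0.147, -0.989, -0.001], [-0.989, -0.147, 0.001], [-0.001, 0.0, -1.0]]
```

arm_command --delta_pos '[[0.0025,-0.001,0.04],[0,0,0.04],[0,0,0.04],[0,0,0.02],[0,0,0.011],[0,0,0],[0,0,0],[0,0,0],[0,0,0],[0,0,0],[0,0,0]]' --turn '[[0,0,0],[0,0,0],[0,0,0],[0,0,0],[0,0,0],[0,0,0],[0,0,0],[0,0,0],[0,0,0],[0,0,0],[0,0,0]]' --hand '[1,1,1,1,1,1,-1,-1,-1,-1,-1]' --squeeze 15

```text
time_s: 4.7
position: [0.4544, -0.3497, 0.0492]
ee_rot: [[0.145, -0.989, 0.001], [-0.989, -0.145, -0.001], [0.001, -0.001, -1.0]]
force: [0.1, -0.5, -0.6]
width: 0.0549
```

arm_command --delta_pos '[[0,0,0],[0,0,0],[0,0,0],[0,0,0],[0,0,0],[0,0,0],[0,0,0]]' --turn '[[0,0,0],[0,0,0],[0,0,0],[0,0,0],[0,0,0],[0,0,0],[0,0,0]]' --hand '[-1,-1,-1,-1,-1,-1,-1]'

```text
time_s: 5.4
position: [0.4542, -0.3495, 0.0485]
ee_rot: [[0.145, -0.989, -0.0], [-0.989, -0.145, 0.0], [-0.0, 0.0, -1.0]]
force: [0.2, 0.6, -1.0]
width: 0.0219
```

arm_command --delta_pos '[[0,0,-0.02],[0,0,-0.035],[0,0,-0.04],[0,0,-0.04],[-0.0326,-0.0193,-0.037],[-0.0326,-0.0193,0],[-0.0326,-0.0193,0],[-0.0326,-0.0193,0],[-0.0326,-0.0193,0],[-0.0326,-0.0193,0],[0,0,0],[0,0,0]]' --turn '[[0,0,0],[0,0,0],[0,0,0],[0,0,0],[0,0,0],[0,0,0],[0,0,0],[0,0,0],[0,0,0],[0,0,0],[0,0,0],[0,0,0]]' --hand '[-1,-1,-1,-1,-1,-1,-1,-1,-1,-1,-1,-1]'

```text
time_s: 6.6
position: [0.5396, -0.1403, 0.2184]
ee_rot: [[0.148, -0.989, -0.0], [-0.989, -0.148, -0.0], [0.0, 0.0, -1.0]]
force: [-0.4, 0.9, -0.1]
width: 0.0215
```

arm_command --delta_pos '[[0,0,0],[0,0,0],[0,0,0]]' --turn '[[0,0,0],[0,0,0],[0,0,0]]' --hand '[-1,-1,-1]'

```text
time_s: 6.9
position: [0.5393, -0.1423, 0.2184]
ee_rot: [[0.143, -0.99, -0.0], [-0.99, -0.143, -0.0], [0.0, 0.0, -1.0]]
force: [-0.2, 0.7, -0.2]
width: 0.0219
```

Run:
```python
from h import *
c=r.capture("wrist"); cv2.imwrite("pics/w3.png",c["frame"]); P=cloud(c); np.save("w3.npy",P)
import pickle; pickle.dump({k:c[k] for k in c},open("w3.pkl","wb"))
o=r.get_obs(); print(o["position"],o["ee_rot"].round(4).tolist(),o["width"])
for t in ["bore_mouth","knob_grip","optical_cell","shutter_face","sample_vial"]: spot(c,"wrist",t,2)
```

```text
[ 0.53935135 -0.14213133  0.21846523] [[0.1435, -0.9896, -0.0001], [-0.9896, -0.1435, -0.0001], [0.0, 0.0001, -1.0]] 0.021866279363114444
wrist bore_mouth 0.97 [ 0.5599 -0.1477  0.0189] [291. 174.]
wrist knob_grip 0.58 [ 0.4812 -0.1054  0.0557] [242. 246.]
wrist optical_cell 0.61 [ 0.5617 -0.1515  0.0189] [295. 173.]
wrist shutter_face 0.91 [ 0.5596 -0.1481  0.0185] [292. 174.]
wrist sample_vial 0.67 [ 0.5437 -0.1385  0.1941] [279. 243.]
```

View pics/w3.png

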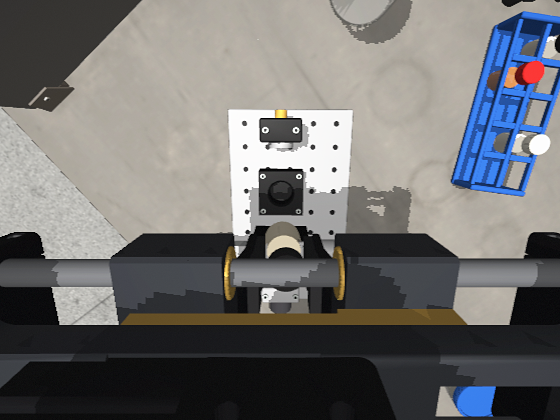

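The wrist picture shows the bore at about (281,190) in the seat (258–304, 168–215). The held vial's lower end is at about (283,232), and the bench is nearly square to the tool. Now the precise fit.

Run:
```python
from h import *
import pickle
c=pickle.load(open("w3.pkl","rb")); P=np.load("w3.npy"); o=r.get_obs(); E=o["ee_rot"]; T=o["position"]
print("cx,cy",c["cx"],c["cy"],"tool axis px at z=.04",proj(c,[T[0],T[1],.04]))
t=P[60:100,150:330]; print("table z",np.nanmedian(t[...,2]))
near=(np.hypot(P[...,0]-.54,P[...,1]+.14)<.045)
m=near&(abs(P[...,2]-.04)<.004); m[225:]=False
s=P[m]; print("seat",len(s),np.median(s[:,2]),cv2.minAreaRect((s[:,:2]*1000).astype(np.float32)))
q=P[(P[...,2]>.012)&(P[...,2]<.02)&(abs(P[...,0]-.55)<.12)&(abs(P[...,1]+.15)<.1)]
print("plate",cv2.minAreaRect((q[:,:2]*1000).astype(np.float32)))
# bore circle in image: darkest blob
g=cv2.cvtColor(c["frame"],cv2.COLOR_BGR2GRAY); roi=cv2.resize(g[160:222,250:312],None,fx=10,fy=10,interpolation=cv2.INTER_CUBIC)
roi=cv2.normalize(roi.clip(0,90),None,0,255,cv2.NORM_MINMAX).astype(np.uint8)
cv2.imwrite("pics/bore.png",roi)
def pix2w(u,v,z):
    d=R(c)@np.array([(u-c["cx"])/c["fx"],-(v-c["cy"])/c["fy"],-1]); k=(z-c["position"][2])/d[2]; return np.array(c["position"])+k*d
print("bore px(281,190)->",pix2w(281,190,.04).round(4), pix2w(258,168,.04).round(4),pix2w(304,168,.04).round(4),pix2w(258,215,.04).round(4),pix2w(304,215,.04).round(4))
# vial: points below gripper
v=P[(np.hypot(P[...,0]-T[0],P[...,1]-T[1])<.025)&(P[...,2]>.165)&(P[...,2]<.2)]
w=(v-T)@E; print("vial in tool: min",w.min(0).round(4),"max",w.max(0).round(4),len(v))
for a,b in [(.02,.03),(.03,.04),(.04,.05)]:
    k=w[(w[:,2]>a)&(w[:,2]<b)]
    if len(k): print(a,k.min(0).round(4),k.max(0).round(4))
```

```text
cx,cy 284.02178857959126 207.45688356988788 tool axis px at z=.04 (np.float64(283.2343770426977), np.float64(194.37885255890626))
table z 0.0005546543867911424
seat 1550 0.04037595595638646 ((540.8186645507812, -138.53660583496094), (47.56764602661133, 48.15650939941406), 8.471702575683594)
plate ((554.331787109375, -147.00631713867188), (150.73455810546875, 136.25323486328125), 8.095393180847168)
bore px(281,190)-> [ 0.544  -0.1383  0.04  ] [ 0.5638 -0.1111  0.04  ] [ 0.5707 -0.159   0.04  ] [ 0.5128 -0.1173  0.04  ] [ 0.52   -0.1672  0.04  ]
vial in tool: min [-0.0188 -0.011   0.0185] max [0.0208 0.0038 0.047 ] 998
0.02 [-0.0188 -0.011   0.02  ] [0.0206 0.0038 0.03  ]
0.03 [-0.0104 -0.011   0.03  ] [ 0.0108 -0.0017  0.0399]
0.04 [-0.0108 -0.0107  0.04  ] [ 0.0103 -0.0029  0.047 ]
```

View pics/bore.png

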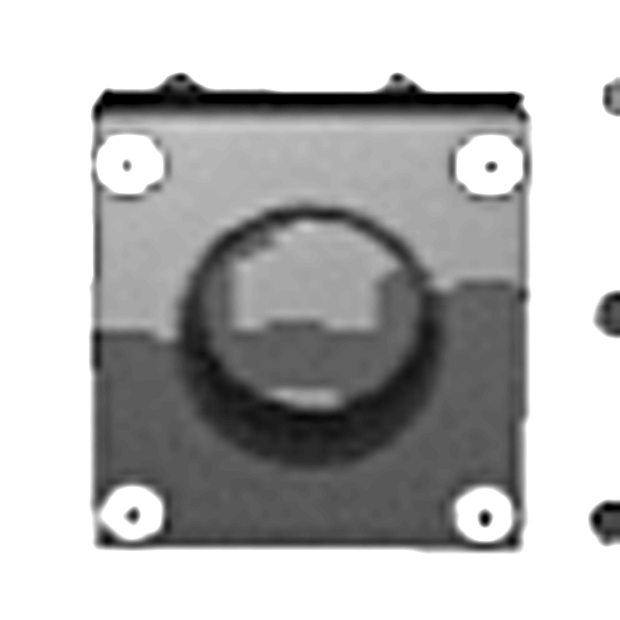

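arm_command --delta_pos '[[-0.003,-0.0015,0.02],[0,0,0.035],[0,0,0.03],[0,0,0.02],[0,0,0.01],[0,0,0],[0,0,0]]' --turn '[[0,0,0],[0,0,0],[0,0,0],[0,0,0],[0,0,0],[0,0,0],[0,0,0]]' --hand '[-1,-1,-1,-1,-1,-1,-1]'

```text
time_s: 7.9
position: [0.5413, -0.1382, 0.1041]
ee_rot: [[0.145, -0.989, 0.001], [-0.989, -0.145, -0.001], [0.001, -0.001, -1.0]]
force: [0.5, 0.1, 1.0]
width: 0.0217
```

arm_command --delta_pos '[[0,0,0.008],[0,0,0.008],[0,0,0.006],[0,0,0.006],[0,0,0.004],[0,0,0]]' --turn '[[0,0,0],[0,0,0],[0,0,0],[0,0,0],[0,0,0],[0,0,0]]' --hand '[-1,-1,-1,-1,-1,-1]'

```text
time_s: 8.5
position: [0.5406, -0.138, 0.0708]
ee_rot: [[0.145, -0.989, -0.001], [-0.989, -0.145, 0.0], [-0.0, 0.001, -1.0]]
force: [0.3, 0.2, -1.8]
width: 0.0216
```

arm_command --delta_pos '[[0,0,0.001],[0,0,0.001],[0,0,0]]' --turn '[[0,0,0],[0,0,0],[0,0,0]]' --hand '[-1,-1,-1]'

```text
time_s: 8.8
position: [0.5408, -0.138, 0.0696]
ee_rot: [[0.145, -0.989, 0.0], [-0.989, -0.145, -0.0], [0.0, -0.0, -1.0]]
force: [-0.8, -0.9, -0.2]
width: 0.0219
```

arm_command --delta_pos '[[0,0,0],[0,0,0],[0,0,0],[0,0,0],[0,0,-0.02],[0,0,-0.04],[0,0,-0.04],[0,0,-0.04],[0,0,0],[0,0,0],[0,0,0]]' --turn '[[0,0,0],[0,0,0],[0,0,0],[0,0,0],[0,0,0],[0,0,0],[0,0,0],[0,0,0],[0,0,0],[0,0,0],[0,0,0]]' --hand '[-0.1,-0.1,-0.1,-0.1,-0.1,-0.1,-0.1,-0.1,-0.1,-0.1,-0.1]'

```text
time_s: 9.9
position: [0.5396, -0.1374, 0.2084]
ee_rot: [[0.145, -0.989, -0.002], [-0.989, -0.145, 0.001], [-0.002, 0.002, -1.0]]
force: [0.4, -0.5, -1.1]
width: 0.0393
```

Run:
```python
from h import *
c=r.capture("wrist"); cv2.imwrite("pics/w4.png",c["frame"]); P=cloud(c); np.save("w4.npy",P)
s=r.capture("side"); cv2.imwrite("pics/s4.png",s["frame"]); S=cloud(s)
import pickle; pickle.dump(c,open("w4.pkl","wb")); pickle.dump(s,open("s4.pkl","wb"))
o=r.get_obs(); print(o["position"],o["width"])
v=P[(np.hypot(P[...,0]-.5408,P[...,1]+.1385)<.02)&(P[...,2]>.05)&(P[...,2]<.1)]
t=v[v[:,2]>v[:,2].max()-.005]; print("cap top",len(t),np.median(t[:,2]),v[:,2].max(),cv2.minEnclosingCircle((t[:,:2]*1000).astype(np.float32)))
spot(s,"side","knob_grip",2)
# knob: top points 
for n,Q in [("w",P),("s",S)]:
    k=Q[(np.hypot(Q[...,0]-.469,Q[...,1]+.0717)<.03)&(Q[...,2]>.065)&(Q[...,2]<.1)]
    if len(k): print(n,len(k),k.min(0),k.max(0),np.median(k,0)); k=k[k[:,2]>k[:,2].max()-.004]; print(len(k),cv2.minEnclosingCircle((k[:,:2]*1000).astype(np.float32)))
h=np.hstack([c["frame"],s["frame"]]); cv2.imwrite("pics/ws4.png",np.vstack([c["frame"][100:300,100:460],cv2.resize(s["frame"][140:260,150:330],(360,240))]))
```

```text
[ 0.53959978 -0.1374181   0.20782377] 0.03935257082914909
cap top 342 0.07229583589407149 0.07463414706730659 ((540.812744140625, -137.70205688476562), 9.950141906738281)
side knob_grip 0.57 [ 0.4657 -0.082   0.0753] [227. 177.]
w 40 [ 0.47315455 -0.07795952  0.06559465] [ 0.47783147 -0.06955843  0.07782253] [ 0.47689383 -0.07406322  0.06990236]
9 ((476.81658935546875, -73.80741119384766), 1.7478876113891602)
s 119 [ 0.46166266 -0.08121728  0.06511421] [ 0.4769005  -0.06480938  0.09686404] [ 0.46869052 -0.07650799  0.08248229]
22 ((469.09747314453125, -72.20513916015625), 8.682592391967773)
```

View pics/ws4.png

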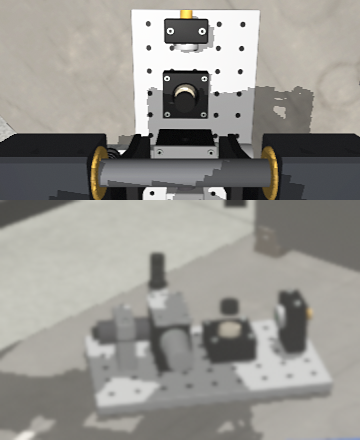

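arm_command --delta_pos '[[-0.0252,0.0199,0],[-0.0252,0.0199,0],[-0.0252,0.0199,0],[0,0,0],[0,0,0],[0,0,0]]' --turn '[[0,0,0],[0,0,0],[0,0,0],[0,0,0],[0,0,0],[0,0,0]]' --hand '[-0.1,-0.1,-0.1,-0.1,-0.1,-0.1]'

```text
time_s: 10.65
position: [0.4718, -0.0725, 0.2093]
ee_rot: [[0.145, -0.989, 0.001], [-0.989, -0.145, -0.001], [0.001, -0.001, -1.0]]
force: [-0.2, -0.7, -0.2]
width: 0.039
```

Run:
```python
from h import *
c=r.capture("wrist"); cv2.imwrite("pics/w5.png",c["frame"]); P=cloud(c); np.save("w5.npy",P)
o=r.get_obs(); T=o["position"]; print(T,o["width"]); spot(c,"wrist","knob_grip",2)
k=P[(np.hypot(P[...,0]-.4695,P[...,1]+.0712)<.025)&(P[...,2]>.085)&(P[...,2]<.1)]
if len(k):
    e=cv2.minEnclosingCircle((k[:,:2]*1000).astype(np.float32)); print(len(k),np.median(k,0),e)
    print("tool delta",(o["ee_rot"].T@(np.array([e[0][0]/1000,e[0][1]/1000,.088])-T)).round(4))
```

```text
[ 0.47187503 -0.07265414  0.20935554] 0.03896822950872173
wrist knob_grip 0.94 [ 0.4751 -0.0841  0.0581] [296. 199.]
307 [ 0.47045674 -0.07083462  0.09479135] ((469.4292907714844, -70.8797607421875), 8.752604484558105)
tool delta [-0.0022  0.0023  0.1214]
```

View pics/w5.png

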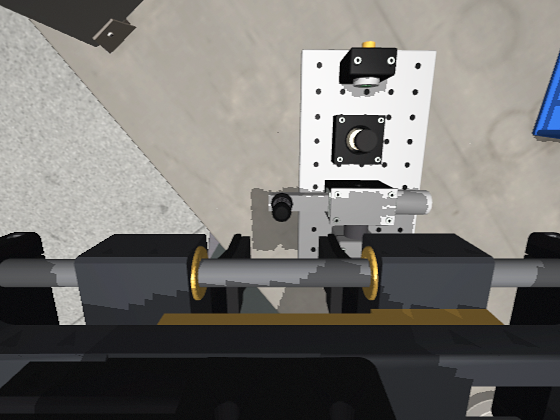

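arm_command --delta_pos '[[-0.002,0.002,0.03],[0,0,0.04],[0,0,0.03],[0,0,0.015],[0,0,0.006],[0,0,0],[0,0,0]]' --turn '[[0,0,0],[0,0,0],[0,0,0],[0,0,0],[0,0,0],[0,0,0],[0,0,0]]' --hand '[-0.1,-0.1,-0.1,-0.1,-0.1,-0.1,-0.1]' --squeeze 35

```text
time_s: 11.45
position: [0.4692, -0.0706, 0.089]
ee_rot: [[0.145, -0.989, 0.002], [-0.989, -0.145, -0.001], [0.001, -0.001, -1.0]]
force: [-0.9, 0.1, -0.6]
width: 0.0393
```

arm_command --delta_pos '[[0,0,0],[0,0,0],[0,0,0],[0,0,0],[0,0,0],[0,0,0],[0,0,0]]' --turn '[[0,0,0],[0,0,0],[0,0,0],[0,0,0],[0,0,0],[0,0,0],[0,0,0]]' --hand '[-1,-1,-1,-1,-1,-1,-1]'

```text
time_s: 12.15
position: [0.4687, -0.0705, 0.0889]
ee_rot: [[0.145, -0.989, 0.001], [-0.989, -0.145, -0.001], [0.001, -0.001, -1.0]]
force: [-0.7, -2.9, 5.7]
width: 0.0153
```

Run:
```python
from h import *
o=r.get_obs(); print(o["position"],o["ee_rot"][:,0],o["force"],o["width"])
c=r.capture("wrist"); P=cloud(c)
v=P[(np.hypot(P[...,0]-.5408,P[...,1]+.1385)<.02)&(P[...,2]>.05)&(P[...,2]<.1)]
t=v[v[:,2]>.068]; print("cap top",len(t),np.median(t[:,2]) if len(t) else "",cv2.minEnclosingCircle((t[:,:2]*1000).astype(np.float32)) if len(t) else "")
for cam in ["scene","side"]:
    c=r.capture(cam); print(cam,"knob px",proj(c,[.4695,-.0712,.078]),"face px",proj(c,[.541-.031*.144-.061*.9896,-.1385+.031*.9896-.061*.144,.05]))
    cv2.imwrite(f"pics/{cam}6.png",c["frame"])
```

```text
[ 0.46868153 -0.07048424  0.08888099] [ 1.45423814e-01 -9.89369064e-01  8.77466920e-04] [-0.69153629 -2.88109346  5.73389883] 0.015279737964474955
cap top 1324 0.07231828403194121 ((540.505859375, -137.46438598632812), 10.204719543457031)
scene knob px (np.float64(238.22127036101446), np.float64(289.2704162659186)) face px (np.float64(253.82391151524433), np.float64(282.8991294667622))
side knob px (np.float64(228.6055489151457), np.float64(173.97122361191717)) face px (np.float64(232.48628601853486), np.float64(195.9693114807929))
```

arm_command --delta_pos '[[-0.004,0,0],[-0.005,0,0],[-0.005,0,0],[-0.005,0,0],[-0.004,0,0],[-0.003,0,0],[0,0,0],[0,0,0],[0,0,0],[0,0,0]]' --turn '[[0,0,0],[0,0,0],[0,0,0],[0,0,0],[0,0,0],[0,0,0],[0,0,0],[0,0,0],[0,0,0],[0,0,0]]' --hand '[-1,-1,-1,-1,-1,-1,-1,-1,-1,-1]'

```text
time_s: 13.3
position: [0.4653, -0.0459, 0.0889]
ee_rot: [[0.146, -0.989, 0.002], [-0.989, -0.146, -0.002], [0.003, -0.001, -1.0]]
force: [-2.4, -8.3, 5.2]
width: 0.0149
```

```bash
cat > chk.py <<'E'
from h import *
import sys
n=sys.argv[1]
o=r.get_obs(); T=o["position"]; d=o["ee_rot"].T@(T-np.array([.46868,-.07048,.0889])); print(T,"moved in tool",d.round(4),"force tool",(o["ee_rot"].T@o["force"]).round(2),o["width"],o["ee_rot"].round(3).tolist())
w=r.capture("wrist"); s=r.capture("scene"); e=r.capture("side")
P=cloud(w); v=P[(np.hypot(P[...,0]-.5408,P[...,1]+.1385)<.02)&(P[...,2]>.068)&(P[...,2]<.1)]
print("cap top",len(v),np.median(v[:,2]),cv2.minEnclosingCircle((v[:,:2]*1000).astype(np.float32)))
a=cv2.resize(s["frame"][250:320,205:295],(540,420),interpolation=cv2.INTER_CUBIC)
cv2.imwrite(f"pics/chk{n}.png",np.vstack([a[:, :],cv2.resize(w["frame"][120:260,200:420],(540,344))])[:600])
cv2.imwrite(f"pics/chkw{n}.png",w["frame"])
E
python3 chk.py 1
```

```text
[ 0.46527751 -0.0459313   0.08887139] moved in tool [-0.0248 -0.0002 -0.    ] force tool [ 7.86  3.54 -5.17] 0.014910398922296616 [[0.146, -0.989, 0.002], [-0.989, -0.146, -0.002], [0.003, -0.001, -1.0]]
cap top 1355 0.07233808887595325 ((540.1250610351562, -137.07769775390625), 10.39201831817627)
```

View pics/chk1.png

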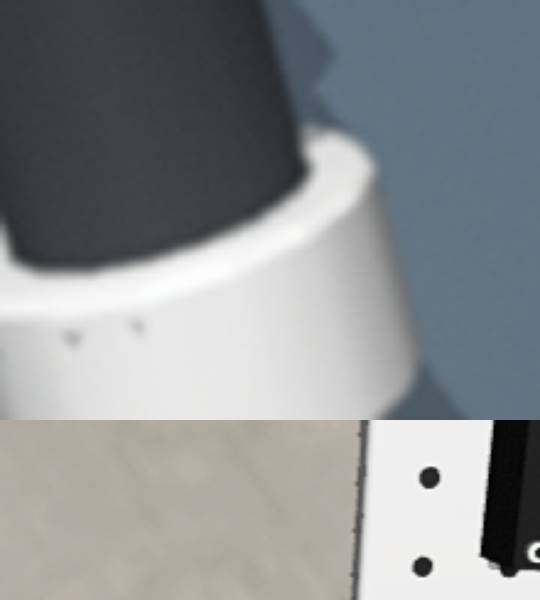

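The arm blocks the scene camera, so I'm checking the wrist view for the engraved line.

View pics/chkw1.png

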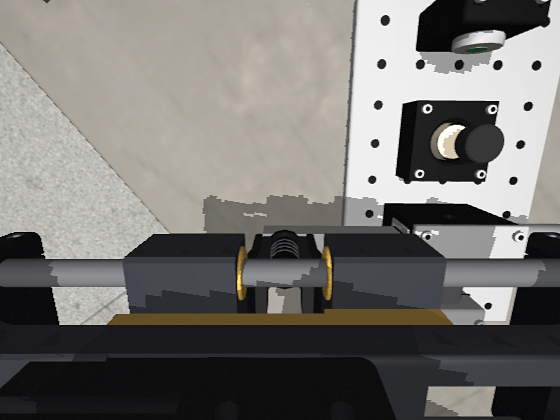

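Run:
```python
from h import *
c=cv2.imread("pics/chkw1.png")[200:260,250:410]
c=np.clip(c.astype(float)*1.3,0,255).astype(np.uint8)
cv2.imwrite("pics/line1.png",cv2.resize(c,(800,300),interpolation=cv2.INTER_CUBIC))
```

```text
(no output)
```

View pics/line1.png

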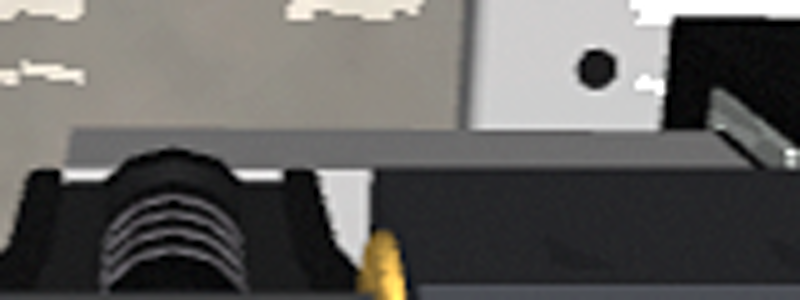

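Run:
```python
from h import *
w=r.capture("wrist"); th=np.radians(8.3)
X=np.array([np.sin(th),-np.cos(th)]);Y=np.array([np.cos(th),np.sin(th)])
for nm,O in [("w3",np.array([.5406,-.1385])),("cap",np.array([.5405,-.1375]))]:
    f=lambda x,y,z: np.round(proj(w,[*(O+x*X+y*Y),z]),1)
    for s in (.0235,.026,.0285): print(nm,s,"bar end",f(-.090-s,-.053,.0425),f(-.090-s,-.053,.0585),"line front", f(-.031-(s-.026)-.0024,-.053,.0425),f(-.031-(s-.026)-.0024,-.053,.0585))
    print("face",f(-.031,-.053,.0425),f(-.031,-.053,.0585),f(-.031,-.043,.0755))
    print("vial cap", f(0,0,.072))
g=cv2.cvtColor(w["frame"],cv2.COLOR_BGR2GRAY)
for v in (227,229,231,232): print(v,"L",g[v,256:272],"R",g[v,380:412])
cv2.imwrite("pics/w7.png",w["frame"])
```

```text
w3 0.0235 bar end [266.7 225.5] [265.2 233.8] line front [394.9 225.6] [404.7 233.9]
w3 0.026 bar end [262.8 225.5] [261.  233.8] line front [391.1 225.6] [400.5 233.9]
w3 0.0285 bar end [258.9 225.4] [256.8 233.8] line front [387.2 225.6] [396.3 233.9]
face [394.8 225.6] [404.5 233.9] [419.  226.8]
vial cap [487.  143.6]
cap 0.0235 bar end [265.1 225.4] [263.5 233.7] line front [393.4 225.5] [403.  233.8]
cap 0.026 bar end [261.2 225.4] [259.3 233.7] line front [389.5 225.5] [398.8 233.8]
cap 0.0285 bar end [257.3 225.4] [255.1 233.7] line front [385.6 225.5] [394.6 233.8]
face [393.2 225.5] [402.8 233.8] [417.1 226.7]
vial cap [485.  143.5]
227 L [109 111 112 112 113 115 115 104  86  82  84  83  84  83  84  84] R [81 82 85 85 86 85 86 86 84 85 85 85 86 70 32  0 50 85 95 93 96 85 85 95
 99 94 65 22  2  8 11  9]
229 L [108 110 112 112 113 114 115 101  82  83  84  82  84  82  83  83] R [ 83  83  83  83  82  83  83  83  83  83  83  84  84  84  86  72  32   6
  24  74  87  73  74  74  73  83  94 104  92  41   4   5]
231 L [111 111 111 112 113 114 112  96  82  82  83  83  82  84  82  83] R [ 84  84  83  84  83  83  84  83  83  83  84  83  84  84  84  84  86  79
  53  18  13  54  76  74  74  74  69 132 155  96   0   1]
232 L [111 112 114 113 114 115 103  85  81  81  81  81  81  81  82  83] R [ 84  85  84  84  85  85  85  86  85  85  84  85  85  85  85  85  86  88
  89  68  18  15  56  77  76  74  72 134 159  97   0   0]
```

arm_command --delta_pos '[[-0.0008,0,0],[0,0,0],[0,0,0],[0,0,0]]' --turn '[[0,0,0],[0,0,0],[0,0,0],[0,0,0]]' --hand '[-1,-1,-1,-1]'

```text
time_s: 13.9
position: [0.4652, -0.0452, 0.0889]
ee_rot: [[0.146, -0.989, 0.002], [-0.989, -0.146, -0.003], [0.003, -0.001, -1.0]]
force: [-2.9, -8.8, 4.5]
width: 0.015
```

```bash
python3 chk.py 2
python3 - <<'E'
from h import *
f=cv2.imread("pics/chkw2.png"); g=cv2.cvtColor(f,cv2.COLOR_BGR2GRAY)
for v in (227,229,231,232): print(v,"L",g[v,256:272],"R",g[v,386:412])
cv2.imwrite("pics/line2.png",cv2.resize(f[205:245,360:430],(770,440),interpolation=cv2.INTER_CUBIC))
E
```

```text
[ 0.46519211 -0.04524207  0.08887697] moved in tool [-0.0255 -0.0002 -0.    ] force tool [ 8.34  4.17 -4.47] 0.01502364674065467 [[0.146, -0.989, 0.002], [-0.989, -0.146, -0.003], [0.003, -0.001, -1.0]]
cap top 1345 0.07232257827216695 ((539.9600219726562, -137.10231018066406), 10.41010856628418)
227 L [109 109 111 111 111 113 115 102  86  81  83  83  84  83  82  84] R [ 85  86  86  86  86  85  87  72  33   6   1  49  86  94  95  94  96  96
  95  98 106  83  25   7   6   6]
229 L [108 109 111 112 112 113 115 101  82  83  83  83  83  84  84  84] R [ 83  82  83  83  84  83  83  84  87  72  35   8   4  24  60  86  86  74
  75  75  84  94 102  93  55   3]
231 L [110 111 111 112 113 114 110  95  82  82  82  84  83  83  83  82] R [ 84  83  83  84  84  83  84  85  84  84  86  79  54  22   5  15  54  76
  76  74  74  71 115 163 131   0]
232 L [111 112 114 114 114 115 103  84  80  80  82  82  82  82  81  82] R [ 84  85  86  85  86  85  85  84  84  85  86  86  90  69  18   6   6  38
  68  75  75  74 117 165 132   0]
```

View pics/line2.png

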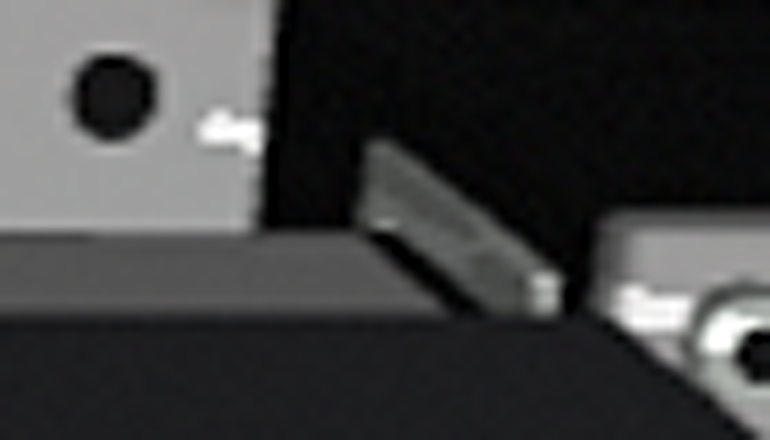

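```bash
python3 -c "
from h import *
print(r.finish_job()); o=r.get_obs(); print(o['time_s'],o['position'],o['force'],o['width'])"
```

```text
the job is handed in; nothing more can be done
None
the job is handed in; nothing more can be done
```

I seated the vial in the bore and let go of it. I then pulled the shutter slide out to the engraved line and handed the job in at about 14 s while still holding the knob. The hand-in gives no verdict, so these are my own last checks:

- **Vial:** The cap top reads 72.3 mm above the worktop, against 72 mm for a fully seated vial. Right after release, the vial axis was within about 1 mm of the bore centre I measured from the seat. The last check read 1.5 mm, probably camera calibration, because nothing touched the vial in between.
- **Shutter:** It stayed shut until the vial was in.
- **Slide:** The gripper moved 25.5 mm along the pull direction. The spring force was 8.3 N, against 8.4 N expected at 26 mm. In the wrist picture the dark line shows about its full width in front of the housing, so I put the slide at 25.5–26 mm.
- **Disagreements and gaps:**
    - Two camera-based estimates taken before the last 0.8 mm nudge differed by about 1 mm, roughly 24.5 and 25.5 mm. Adding the nudge, both stay inside the allowed range.
    - The arm hid the slide from the scene camera, so only the wrist camera could check the line.
    - A steady force of about 5 N along the tool axis and 4 N sideways showed up while gripping the knob. I did not trace its cause.
- **Rack and beaker:** I kept well clear of both, but did not measure them again at the end.

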